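# Pack hat-shaped flanges alternately up and down in a tray

### The job

Pack the hat-shaped aluminium flanges tightly into the low grey tray, alternately up and down. One already lies at one end with its hub up: set the other hub-up flange at the opposite end, rim flat on the tray floor, then lower the hub-down flange between the two so that its hub stands on the floor between their rims and its rim lies over theirs. Leave all three standing flat in one row.

Things in the scene. Friction and masses are not known exactly. Their poses are not given: they have to be found in the camera images.
- tray: Low grey plastic tray fixed to the bench, 86 x 182 mm outside, 10 mm high; floor and walls 4 mm thick (78 x 174 mm inside, walls 6 mm above the floor). Origin: centre of its underside, on the bench top. y runs along its length (the row), x across, z up. Its -y end holds the first flange; the three places lie at about y = -53, 0 and +53 mm.
- flange_in_tray_center (a point): The flange already in the tray at its -y end: an aluminium hat-shaped part 50 mm high, a round rim 60 mm in diameter and 24 mm thick with a round hub 30 mm in diameter and 26 mm high on it, dark 12 mm bore. Hub up, rim on the tray floor. Loose, 0.25 kg. The point is on its axis, half-way up (25 mm above its underside); z up.
- flange_hub_up_center (a point): An identical loose flange standing on the bench with its rim down and its hub up (rim from 0 to 24 mm, hub from 24 to 50 mm above the bench). It goes at the +y end of the tray, the same way up. The point is on its axis, half-way up (25 mm above its underside); z up. It stands beside the tray, left or right.
- flange_hub_down_center (a point): An identical loose flange standing on the bench upside down on its hub (hub 0 to 26 mm, rim 26 to 50 mm above the bench), on the other side of the tray from the hub-up one. It goes mid-row, as it stands; there its rim lies between the two hubs, with finger room only across the row. Point: on its axis, 25 mm above its underside; z up. Not the wider plain disc (78 x 14 mm).
Things that resemble listed ones, but are neither listed nor needed, are in the scene too. Leave any brown or green look-alike of the part that bears flange_hub_up_center alone. Leave any green look-alike of the part that bears flange_hub_down_center alone.

How it is judged:
By the outcome, as a careful person would: the job done as asked, in the order asked, and still so for the second after the job is handed in, with the robot touching nothing.
It also fails if it takes over 59 s, if anything falls off the work surface, if the arm or the gripper's body presses on something with over 40 N, if the wrist force passes 120 N, or if a joint passes its speed limit or range.

### The arm

A 6-joint arm with a two-finger parallel gripper is mounted at the origin on a cart in front of the work surface, level with it; the furniture and walls round the work are solid. World frame = base frame: x ahead of the robot, y to its left, z up, the work surface at z = 0. Lengths are in m, angles in rad, forces in N, time in s.
With the tool pointing down it reaches from about 0.325 to 0.85 m from the base axis. Payload 15.5 kg.
Tool frame: the origin (TCP) lies on the centre line of the jaws, within the pads' length; the fingertips stand 22 mm ahead of it and the grasp point (between the pads) lies 3 mm ahead of it; z points along the fingers, y is the line along which they close (so a half turn about z gives the same grasp; the last joint's range is limited). The gripper opens to 91 mm and grips with 3 to 60 N. Pads are 32 mm wide; open, the fingers measure 118 mm over their backs; the gripper's body (76 mm by 178 mm) begins 60 mm behind the grasp point.
Start: joints at [-1.423, 0.494, 1.345, -0, 1.302, -0.096], TCP at [0.15, -0.607, 0.236] pointing down, gripper open.
Joint ranges: [-2.91, 2.91], [-0.82, 2.16], [0.22, 2.67], [-1.22, 4.37], [0.12, 2.79], [-3.08, 3.08]. Speed limits (rad/s): [1.89, 1.89, 2.57, 3.01, 3.01, 3.01].

### API

Orientations are given as a rotation vector (axis times angle).
In Python, from cell import r, snapshot, camera_model gives the robot as it stands. The module is installed in compiled form; this text tells all that it offers.
- The arm moves only by the shell command python3 -m inch 'ROWS'. ROWS is a JSON object of lists of equal length, an entry for each row: "linear": the shift along the tool's x, y, z scaled (see below), a list of three; "turn": the turn, a rotation vector about the tool's x, y, z scaled (see below), a list of three; "gripper": the opening, from 0 (shut) to 1 (fully open). In form: {"linear": [[dx, dy, dz], ...], "turn": [[wx, wy, wz], ...], "gripper": [gripper, ...]}. A call has 1 to 8 rows; each row shifts and turns the commanded pose from where the row before left it, along the tool's axes as they then stand; what a row does not reach is not made up. The controller multiplies each number of a shift by 40 mm and each number of a turn by 8 degrees. A row lasts 1/8 s, in which the tool goes at most 62.5 mm and 10.7 degrees, less where a joint would pass 70% of its speed; a pose out of reach is approached as far as the arm can. A call with a number of a shift or a turn outside -1 to 1 is refused whole. A call with a gripper value outside its range is refused whole. The fingers move at their own pace and stop on an object; the grip force is fixed at half the most. Time passes only in rows, so rows that do not move let the fingers close. It gives the time, the measured TCP pose, the force, the opening and the grip force at its end, in the units of the state.
- r.get_obs(): the state, without advancing time (a new reading comes with each control period).
- snapshot(name): name is "scene" or "top" or "wrist"; returns the picture (420x560x3 uint8, blue, green, red); there is no depth.
- camera_model(name): a dict with "camera_matrix" (3x3 intrinsics, pixels), "world_to_cam" (4x4, takes a point from world to camera coordinates); the wrist camera has in their place "hand_eye" (4x4, takes a point from camera to tool coordinates, whose origin is the TCP and whose axes are the flange's). Camera axes: x right, y up, looking along -z (the intrinsics and any distortion apply to the point x, -y, -z); pixel columns grow to the right and rows downward; lengths in m; the calibration is good to about 2 mm. The wrist camera is an equidistant fisheye: a pixel r from the principal point sees the ray r / f radians off the axis. A picture is of the moment at which its call begins: read the wrist's pose just before it. camera_model takes no time and is no camera call.
- r.sign_off(): hands the job in; it is judged then, once.
The state is a dict: "clock": time; "joints": joint angles; "qvel": joint speeds; "joint_torque": joint torques, N m; "tool_pos": TCP position; "eef_rot": TCP orientation; "wrist_force": force on the tool from outside, world axes, zero at the start; "wrist_torque": the same for the moment, N m; "finger_gap": opening from 0.0 (shut) to 1.0 (fully open); "gripper_force": force on a finger pad.
Only numpy, scipy, OpenCV 4.12 (cv2) and the standard library are available. Lean on these libraries where they do the work, as an engineer would, in place of code of your own. Each camera call takes 0.05 s, during which the arm holds its last target. There are 200 camera calls.

## Working session

There is one attempt and no reset: what is moved stays moved. The work goes in short steps, Python scripts to look and compute and a shell command to move; the robot and the scene stay as the last step left them, time stands still between calls to the robot, and variables do not carry over. Pictures are saved under pics/ and viewed, at most 10 in all, crops included, and the job is handed in when it is done.

```bash
mkdir -p pics; python3 - <<'E'
from cell import r,snapshot,camera_model
import cv2,numpy as np
o=r.get_obs();print({k:np.round(v,3).tolist() for k,v in o.items()})
a=snapshot("top");b=snapshot("scene")
cv2.imwrite("pics/top.png",a);cv2.imwrite("pics/scene.png",b)
for n in("top","scene","wrist"):
  print(n,{k:np.round(v,4).tolist() if not isinstance(v,str) else v for k,v in camera_model(n).items()})
E
```

```text
{'clock': 0.0, 'joints': [-1.424, 0.494, 1.346, 0.0, 1.302, -0.096], 'qvel': [0.001, -0.0, -0.0, -0.0, -0.0, 0.001], 'joint_torque': [-0.001, -87.883, -38.186, 0.07, 0.053, -0.0], 'tool_pos': [0.15, -0.606, 0.235], 'eef_rot': [-3.117, -0.38, -0.0], 'wrist_force': [-0.679, 0.137, 0.292], 'wrist_torque': [0.033, -0.018, -0.041], 'gripper_force': 0.0, 'finger_gap': 0.999}
top {'camera_matrix': [[434.8556, 0.0, 273.4936], [0.0, 434.8556, 209.4876], [0.0, 0.0, 1.0]], 'world_to_cam': [[0.0045, -1.0, -0.0048, 0.0551], [0.987, 0.0037, 0.1606, -0.4639], [-0.1605, -0.0054, 0.987, -1.2653], [0.0, 0.0, 0.0, 1.0]]}
scene {'camera_matrix': [[488.1742, 0.0, 283.7249], [0.0, 488.1742, 208.3713], [0.0, 0.0, 1.0]], 'world_to_cam': [[0.9893, 0.1456, 0.0109, -0.4377], [-0.134, 0.876, 0.4632, 0.005], [0.0579, -0.4597, 0.8862, -1.3509], [0.0, 0.0, 0.0, 1.0]]}
wrist {'camera_matrix': [[325.1923, 0.0, 276.1913], [0.0, 325.1923, 212.8829], [0.0, 0.0, 1.0]], 'hand_eye': [[0.0007, 0.9599, 0.2803, 0.0797], [1.0, -0.0003, -0.0013, 0.0001], [-0.0012, 0.2803, -0.9599, -0.1496], [0.0, 0.0, 0.0, 1.0]]}
```

View pics/top.png

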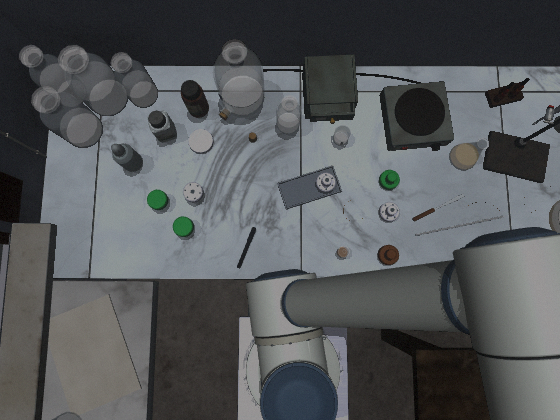

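View pics/scene.png

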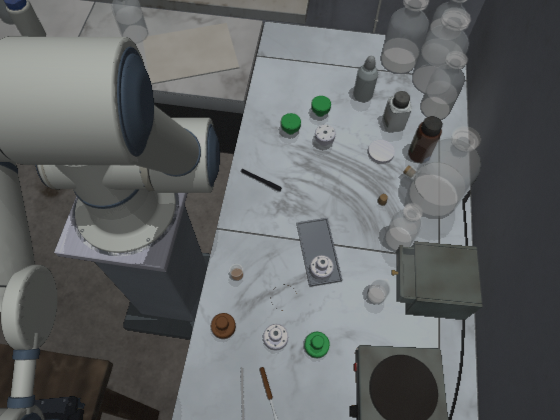

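The top view shows the tray at about (310,187) with its flange at (326,182). The hub-up flange is at (390,212) and the hub-down one at (193,192). The brown and green parts are look-alikes, and the plain disc is at (200,141).

```bash
cat > h.py <<'E'
import cv2,numpy as np
from scipy.spatial.transform import Rotation as R
from cell import r,snapshot,camera_model
def ray(name,px,obs=None):
    m=camera_model(name);K=np.array(m["camera_matrix"]);px=np.atleast_2d(px).astype(float)
    u=(px-K[:2,2])/[K[0,0],K[1,1]]
    if name=="wrist":
        t=np.linalg.norm(u,axis=1,keepdims=True);d=np.c_[u*np.sin(t)/np.maximum(t,1e-9),np.cos(t)]
        T=np.eye(4);T[:3,:3]=R.from_rotvec(obs["eef_rot"]).as_matrix();T[:3,3]=obs["tool_pos"];T=T@np.array(m["hand_eye"])
    else:
        d=np.c_[u,np.ones(len(u))];T=np.linalg.inv(np.array(m["world_to_cam"]))
    return T[:3,3],(d*[1,-1,-1])@T[:3,:3].T
def plane(name,px,z,obs=None):
    c,d=ray(name,px,obs);return (c+d*((z-c[2])/d[:,2])[:,None])[:,:2]
def totool(p,obs):  # world point -> tool coords
    return R.from_rotvec(obs["eef_rot"]).inv().apply(np.array(p)-obs["tool_pos"])
E
python3 - <<'E'
from h import *
print("tray",plane("top",[(278,184),(334,167),(341,190),(285,208)],.01).round(3).tolist())
print("intray hubtop",plane("top",[(326,181)],.054).round(3), "up",plane("top",[(390,210)],.05).round(3),"down",plane("top",[(193,191)],.05).round(3))
a=cv2.imread("pics/top.png");w=np.hstack([cv2.resize(a[y-30:y+30,x-30:x+30],(260,260),interpolation=3) for x,y in((310,187),(390,212),(193,192))])
cv2.imwrite("pics/c1.png",w)
o=r.get_obs();print(R.from_rotvec(o["eef_rot"]).as_matrix().round(3))
E
```

```text
tray [[0.548, 0.044], [0.603, -0.13], [0.53, -0.15], [0.473, 0.022]]
intray hubtop [[ 0.548 -0.1  ]] up [[ 0.461 -0.288]] down [[0.517 0.298]]
[[ 0.971  0.24  -0.   ]
 [ 0.24  -0.971  0.001]
 [ 0.    -0.001 -1.   ]]
```

View pics/c1.png

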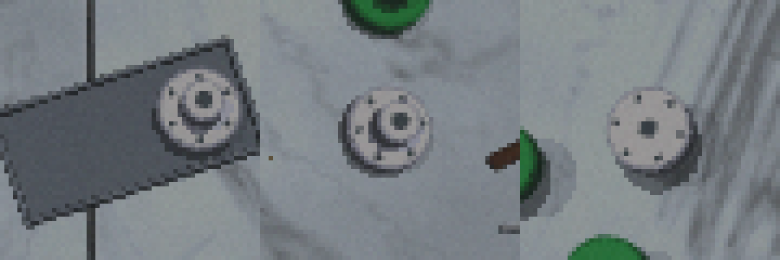

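The crop confirms the three parts: the tray flange and the bench flange at top (392,210) are hub-up, and the one at (193,191) is hub-down with its flat rim face up. The tray row is yawed about 18°. I'll move over the hub-up flange and turn the tool so its axes line up with the tray.

```bash
python3 -m inch '{"linear":[[0.94,-0.58,0],[0.94,-0.58,0],[0.94,-0.58,0],[0.94,-0.58,0],[0.94,-0.58,0],[0.94,-0.58,0],[0.94,-0.58,0],[0.94,-0.58,0]],"turn":[[0,0,0],[0,0,0],[0,0,0],[0,0,0],[0,0,0],[0,0,0],[0,0,0],[0,0,0]],"gripper":[1,1,1,1,1,1,1,1]}'
python3 -m inch '{"linear":[[0.94,-0.58,0],[0.5,-0.3,0],[0,0,0],[0,0,0],[0,0,0],[0,0,0],[0,0,0],[0,0,0]],"turn":[[0,0,0],[0,0,0],[0,0,-1],[0,0,-1],[0,0,-1],[0,0,-1],[0,0,-1],[0,0,-1]],"gripper":[1,1,1,1,1,1,1,1]}'
python3 -m inch '{"linear":[[0,0,0],[0,0,0],[0,0,0],[0,0,0],[0,0,0],[0,0,0],[0,0,0]],"turn":[[0,0,-1],[0,0,-1],[0,0,-1],[0,0,-1],[0,0,-1],[0,0,-0.75],[0,0,0]],"gripper":[0.6,0.6,0.6,0.6,0.6,0.6,0.6]}'
python3 - <<'E'
from h import *
o=r.get_obs();print(o["joints"],o["tool_pos"],R.from_rotvec(o["eef_rot"]).as_matrix().round(3))
a=snapshot("wrist");cv2.imwrite("pics/w1.png",a);np.save("o1.npy",np.r_[o["tool_pos"],o["eef_rot"]])
E
```

```text
clock: 1.1
tool_pos: [0.3984, -0.353, 0.2358]
eef_rot: [-3.118, -0.38, 0.0]
wrist_force: [0.1, -0.2, 0.3]
finger_gap: 1.004
gripper_force: 0.0
clock: 2.1
tool_pos: [0.4449, -0.3061, 0.2357]
eef_rot: [-2.69, -1.622, 0.0]
wrist_force: [-0.2, 0.4, 0.1]
finger_gap: 1.001
gripper_force: 0.0
clock: 2.98
tool_pos: [0.445, -0.3061, 0.2357]
eef_rot: [-1.849, -2.539, -0.0]
wrist_force: [-0.1, 0.4, -0.4]
finger_gap: 0.598
gripper_force: 0.0
[-7.13098755e-01  3.74941865e-01  1.55529632e+00 -2.70640667e-05
  1.21184701e+00 -1.02520218e+00] [ 0.44495512 -0.30606592  0.2356989 ] [[-0.307  0.952 -0.   ]
 [ 0.952  0.307  0.   ]
 [ 0.    -0.    -1.   ]]
```

View pics/w1.png

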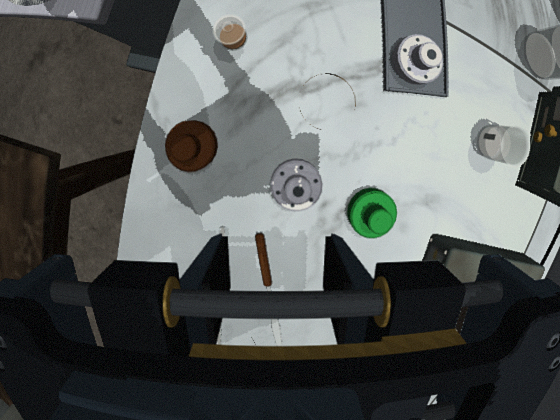

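The wrist view shows the hub-up flange with its bore at about (298,189). The tray's -y end is at (385..445,90), and its flange's bore is near (430,54).

```bash
cat >> h.py <<'E'
def bore(a,x,y,w=9):
    g=cv2.cvtColor(a,cv2.COLOR_BGR2GRAY)[y-w:y+w+1,x-w:x+w+1].astype(float)
    t=(g.min()+np.median(g))/2;m=(g<t).astype(np.uint8)
    n,l,s,c=cv2.connectedComponentsWithStats(m);k=min(range(1,n),key=lambda i:np.hypot(*(c[i]-w))-s[i,4]*.2)
    return c[k]+[x-w,y-w],s[k,4]
E
python3 - <<'E'
from h import *
a=cv2.imread("pics/w1.png");v=np.load("o1.npy");o=dict(tool_pos=v[:3],eef_rot=v[3:])
for x,y,z in((298,189,.05),(430,54,.054)):
  c,n=bore(a,x,y);p=plane("wrist",[c],z,o)[0];print(c,n,p,"tool mm",(totool([*p,z],o)*1000).round(1))
g=cv2.cvtColor(a,cv2.COLOR_BGR2GRAY)
print(plane("wrist",[(384,90),(447,96)],.01,o))
E
```

```text
[297.81521739 191.15217391] 92 [ 0.46540034 -0.29420981] tool mm [  4.9  23.1 185.7]
[431.1971831   53.91549296] 71 [ 0.55490091 -0.10113134] tool mm [161.2 167.6 181.7]
[[ 0.5287115  -0.15329682]
 [ 0.61015232 -0.12557563]]
```

```bash
python3 -m inch '{"linear":[[0.06,0.29,0.4],[0.06,0.29,0.9],[0,0,0.9],[0,0,0.9],[0,0,0],[0,0,0]],"turn":[[0,0,0],[0,0,0],[0,0,0],[0,0,0],[0,0,0],[0,0,0]],"gripper":[0.6,0.6,0.6,0.6,0.6,0.6]}'
python3 - <<'E'
from h import *
o=r.get_obs();a=snapshot("wrist");cv2.imwrite("pics/w2.png",a)
# predicted pixel of hub top
g=cv2.cvtColor(a,cv2.COLOR_BGR2GRAY)
m=camera_model("wrist");H=np.linalg.inv(np.array(m["hand_eye"]));p=(H@np.r_[totool([.4654,-.2942,.05],o),1])[:3]*[1,-1,-1]
t=np.arctan2(np.hypot(*p[:2]),p[2]);px=np.array([276.2,212.9])+325.2*t*p[:2]/np.hypot(*p[:2]);print(o["tool_pos"],px)
c,n=bore(a,*px.round().astype(int),14);q=plane("wrist",[c],.05,o)[0];print(c,n,q,(totool([*q,.05],o)*1000).round(1))
E
```

```text
clock: 3.78
tool_pos: [0.4662, -0.2945, 0.1125]
eef_rot: [1.849, 2.539, 0.0]
wrist_force: [-0.4, 0.0, 1.2]
finger_gap: 0.604
gripper_force: 0.0
[ 0.46623486 -0.29451419  0.11252674] [274.67883423 235.65858035]
[274.65876777 235.69194313] 211 [ 0.46540403 -0.29423849] [ 0.5 -0.7 62.5]
```

View pics/w2.png

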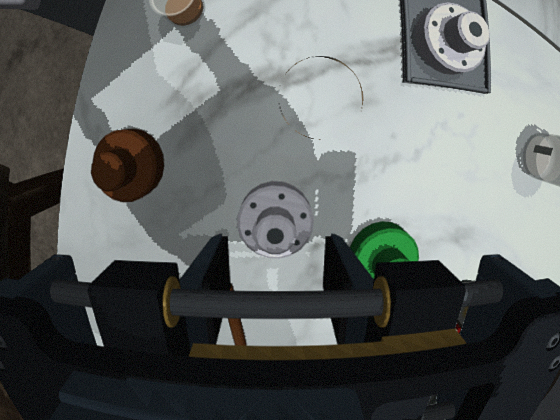

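The hub-up flange's bore at (275,236) is centred between the jaws, and the two measurements agree. I'll go down and grip the hub.

```bash
python3 -m inch '{"linear":[[0,0,0.6],[0,0,0.6],[0,0,0.34],[0,0,0],[0,0,0],[0,0,0],[0,0,0],[0,0,0]],"turn":[[0,0,0],[0,0,0],[0,0,0],[0,0,0],[0,0,0],[0,0,0],[0,0,0],[0,0,0]],"gripper":[0.6,0.6,0.6,0.6,0.1,0.1,0.1,0.1]}'
python3 -m inch '{"linear":[[0,0,0],[0,0,0],[0,0,0],[0,0,-0.3],[0,0,-0.6],[0,0,-0.6],[0,0,-0.6],[0,0,0]],"turn":[[0,0,0],[0,0,0],[0,0,0],[0,0,0],[0,0,0],[0,0,0],[0,0,0],[0,0,0]],"gripper":[0.1,0.1,0.1,0.1,0.1,0.1,0.1,0.1]}'
```

```text
clock: 4.82
tool_pos: [0.4659, -0.2947, 0.0509]
eef_rot: [1.848, 2.539, -0.0]
wrist_force: [0.5, 0.8, 7.0]
finger_gap: 0.319
gripper_force: 30.0
clock: 5.82
tool_pos: [0.4664, -0.295, 0.1361]
eef_rot: [1.847, 2.538, -0.0]
wrist_force: [0.1, 0.2, -2.6]
finger_gap: 0.317
gripper_force: 30.0
```

```bash
python3 -m inch '{"linear":[[0.5,0.45,-0.25],[0.8,0.72,-0.25],[0.8,0.72,-0.25],[0.8,0.72,-0.25],[0.8,0.72,-0.25],[0.3,0.27,0],[0,0,0],[0,0,0]],"turn":[[0,0,0],[0,0,0],[0,0,0],[0,0,0],[0,0,0],[0,0,0],[0,0,0],[0,0,0]],"gripper":[0.1,0.1,0.1,0.1,0.1,0.1,0.1,0.1]}'
python3 - <<'E'
from h import *
o=r.get_obs();print(o["tool_pos"])
a=snapshot("wrist");cv2.imwrite("pics/w3.png",a);np.save("o3.npy",np.r_[o["tool_pos"],o["eef_rot"]])
E
```

```text
clock: 6.82
tool_pos: [0.5528, -0.0987, 0.1836]
eef_rot: [-1.849, -2.539, 0.001]
wrist_force: [-0.2, 0.0, -2.9]
finger_gap: 0.322
gripper_force: 30.0
[ 0.55281046 -0.09871153  0.18358927]
```

View pics/w3.png

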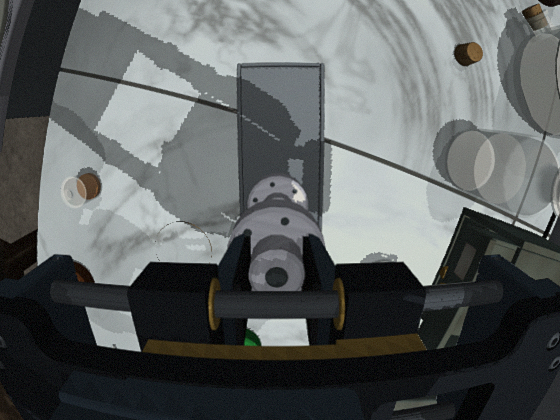

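The flange is held. The tray's empty +y end is in view, with corners at (237,64) and (324,63). I'll fit its edges.

```bash
python3 - <<'E'
from h import *
a=cv2.imread("pics/w3.png");v=np.load("o3.npy");o=dict(tool_pos=v[:3],eef_rot=v[3:])
g=cv2.GaussianBlur(cv2.cvtColor(a,cv2.COLOR_BGR2GRAY),(3,3),0).astype(float)
def edge(prof): # outermost->inner brightness drop
    d=np.diff(prof);i=int(np.argmin(d));return i+.5
L=[(222+edge(g[y,222:252]),y) for y in range(72,135,3)]
Rr=[(340-edge(g[y,340:308:-1]),y) for y in range(72,122,3)]
T=[(x,50+edge(g[50:76,x])) for x in range(246,318,3)]
fit={}
for n,P in(("L",L),("R",Rr),("T",T)):
    q=np.array(totool(np.c_[plane("wrist",P,.01,o),[.01]*len(P)],o))*1000
    i=0 if n!="T" else 1   # independent coordinate
    for _ in range(3):
        k=np.polyfit(q[:,i],q[:,1-i],1);e=q[:,1-i]-np.polyval(k,q[:,i]);q=q[abs(e)<max(1,1.5*np.std(e))]
    fit[n]=k;print(n,len(q),k.round(4),"deg",np.degrees(np.arctan(k[0])).round(2),"rms",e.std().round(2),q[[0,-1]].round(1).tolist())
E
```

```text
L 19 [-1.50000e-03 -3.85995e+01] deg -0.09 rms 0.28 [[128.2, -38.6, 173.7], [67.8, -38.0, 173.7]]
R 17 [-8.80000e-03  4.85143e+01] deg -0.51 rms 0.32 [[128.5, 47.6, 173.6], [80.1, 47.9, 173.6]]
T 24 [9.000000e-04 1.379064e+02] deg 0.05 rms 0.37 [[137.6, -29.3, 173.7], [137.9, 38.2, 173.6]]
```

```bash
python3 -m inch '{"linear":[[0.7,0.03,0],[0.9,0.04,0.3],[0.7,0.04,0.6],[0.2,0,0.6],[0,0,0.6],[0,0,0.5],[0,0,0.3],[0,0,0]],"turn":[[0,0,0],[0,0,0],[0,0,0],[0,0,0],[0,0,0],[0,0,0],[0,0,0],[0,0,0]],"gripper":[0.1,0.1,0.1,0.1,0.1,0.1,0.1,0.1]}'
python3 - <<'E'
from h import *
o=r.get_obs();v=np.load("o3.npy");o3=dict(tool_pos=v[:3],eef_rot=v[3:])
print((totool(o["tool_pos"],o3)*1000).round(1),o["tool_pos"])
a=snapshot("wrist");cv2.imwrite("pics/w4.png",a);np.save("o4.npy",np.r_[o["tool_pos"],o["eef_rot"]])
E
```

```text
clock: 7.88
tool_pos: [0.5265, -0.002, 0.0678]
eef_rot: [-1.849, -2.538, 0.001]
wrist_force: [0.7, -0.4, -3.8]
finger_gap: 0.318
gripper_force: 30.0
[100.1   4.8 115.9] [ 0.52649874 -0.00195409  0.06777942]
```

```bash
python3 -m inch '{"linear":[[0,0,0.15],[0,0,0.1],[0,0,0.05],[0,0,0.02],[0,0,0]],"turn":[[0,0,0],[0,0,0],[0,0,0],[0,0,0],[0,0,0]],"gripper":[0.1,0.1,0.1,0.1,0.1]}'
```

```text
clock: 8.55
tool_pos: [0.527, -0.0014, 0.0555]
eef_rot: [1.848, 2.54, 0.0]
wrist_force: [-0.1, 0.0, -3.4]
finger_gap: 0.317
gripper_force: 30.0
```

```bash
python3 -m inch '{"linear":[[0,0,0.02],[0,0,0.01],[0,0,0]],"turn":[[0,0,0],[0,0,0],[0,0,0]],"gripper":[0.1,0.1,0.1]}'
```

```text
clock: 8.93
tool_pos: [0.5271, -0.0014, 0.0549]
eef_rot: [1.848, 2.54, 0.001]
wrist_force: [-2.4, -0.1, 10.5]
finger_gap: 0.318
gripper_force: 30.0
```

It's seated on the floor at the expected height. I'll release, rise, and look back at the row.

```bash
python3 -m inch '{"linear":[[0,0,0],[0,0,0],[0,0,0],[0,0,-0.3],[0,0,-0.8],[0,0,-1],[0,0,-1],[0,0,-1]],"turn":[[0,0,0],[0,0,0],[0,0,0],[0,0,0],[0,0,0],[0,0,0],[0,0,0],[0,0,0]],"gripper":[0.6,0.6,0.6,0.6,0.6,0.6,0.6,0.6]}'
python3 -m inch '{"linear":[[-0.6,0,0],[-1,0,0],[-1,0,0],[-1,0,0],[-0.4,0,0],[0,0,0],[0,0,0]],"turn":[[0,0,0],[0,0,0],[0,0,0],[0,0,0],[0,0,0],[0,0,0],[0,0,0]],"gripper":[1,1,1,1,1,1,1]}'
python3 - <<'E'
from h import *
o=r.get_obs();print(o["tool_pos"])
a=snapshot("wrist");cv2.imwrite("pics/w5.png",a);np.save("o5.npy",np.r_[o["tool_pos"],o["eef_rot"]])
E
```

```text
clock: 9.93
tool_pos: [0.5267, -0.0014, 0.2205]
eef_rot: [1.848, 2.54, 0.001]
wrist_force: [0.6, -0.5, -0.7]
finger_gap: 0.599
gripper_force: 0.0
clock: 10.8
tool_pos: [0.5757, -0.1526, 0.2185]
eef_rot: [-1.848, -2.54, -0.0]
wrist_force: [-0.8, 1.0, 0.6]
finger_gap: 1.001
gripper_force: 0.0
[ 0.57567815 -0.15256986  0.21849333]
```

View pics/w5.png

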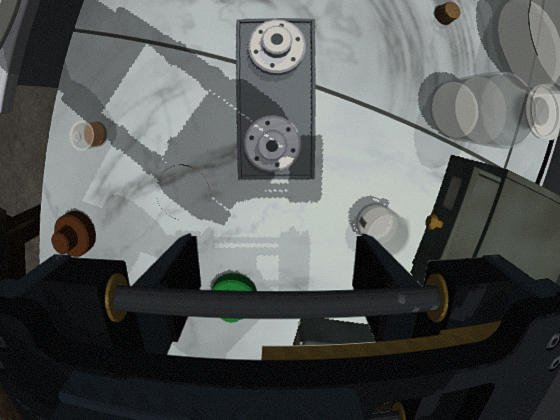

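Both hub-up flanges are in view in the tray, with bores at about (277,39) and (272,146). The tray corners are near (238,19), (314,19), (314,180) and (238,179). I'll measure both bores and the ends.

```bash
python3 - <<'E'
from h import *
a=cv2.imread("pics/w5.png");v=np.load("o5.npy");o=dict(tool_pos=v[:3],eef_rot=v[3:])
P=[]
for x,y in((277,39),(272,146)):
  c,n=bore(a,x,y,7);p=plane("wrist",[c],.054,o)[0];P.append(p);print(c,n,p,(totool([*p,.054],o)*1000).round(1))
q=plane("wrist",[(238,19),(314,19),(314.5,179.5),(237.5,179)],.01,o)
print((totool(np.c_[q,[.01]*4],o)*1000).round(1).tolist(),q.mean(0))
v=np.load("o3.npy");o3=dict(tool_pos=v[:3],eef_rot=v[3:])
f=lambda p:(totool([*p,.05],o3)*1000)[:2]-[46.9,4.5]
print("tray frame (y,x): placed",f(P[0]),"first",f(P[1]),"mid",(P[0]+P[1])/2,"centre",f(q.mean(0)))
E
```

```text
[276.58585859  38.68686869] 99 [ 5.26977223e-01 -4.28855352e-04] [159.7   0.6 164.6]
[271.25274725 145.7032967 ] 91 [ 0.55455405 -0.10200198] [ 54.5  -4.5 164.5]
[[195.4, -41.7, 208.6], [195.4, 41.5, 208.6], [13.4, 43.3, 208.5], [13.9, -43.2, 208.5]] [ 0.54340631 -0.05302563]
tray frame (y,x): placed [54.50377236  1.25732986] first [-50.63011978  -3.68669966] mid [ 0.54076564 -0.05121542] centre [-0.59677617  0.74258178]
```

```bash
python3 -m inch '{"linear":[[0.6,0.1,0],[1,0.2,0],[1,0.2,0],[1,0.2,0],[1,0.2,0],[1,0.2,0],[1,0.2,0],[1,0.2,0]],"turn":[[0,0,0],[0,0,0],[0,0,0],[0,0,0],[0,0,0],[0,0,0],[0,0,0],[0,0,0]],"gripper":[1,1,1,1,1,1,1,1]}'
python3 -m inch '{"linear":[[1,0.2,0],[1,0.2,0],[0.5,0.1,0],[0,0,0],[0,0,0]],"turn":[[0,0,0],[0,0,0],[0,0,0],[0,0,0],[0,0,0]],"gripper":[1,1,1,1,1]}'
python3 - <<'E'
from h import *
o=r.get_obs();print(o["tool_pos"],o["joints"].round(2))
a=snapshot("wrist");cv2.imwrite("pics/w6.png",a);np.save("o6.npy",np.r_[o["tool_pos"],o["eef_rot"]])
E
```

```text
clock: 11.85
tool_pos: [0.5382, 0.1567, 0.2185]
eef_rot: [-1.847, -2.541, -0.0]
wrist_force: [-0.2, 0.1, 1.2]
finger_gap: 1.004
gripper_force: 0.0
clock: 12.48
tool_pos: [0.5278, 0.2547, 0.2183]
eef_rot: [1.849, 2.54, -0.001]
wrist_force: [-0.7, -0.1, -0.3]
finger_gap: 1.003
gripper_force: 0.0
[0.52776356 0.25472043 0.21832022] [ 0.35  0.46  1.47 -0.    1.22  0.04]
```

View pics/w6.png

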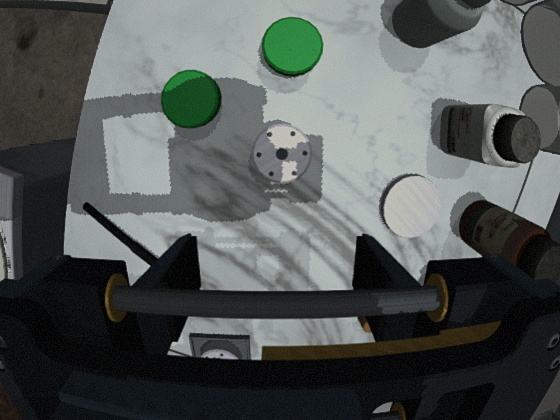

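The hub-down flange's bore is at about (281,154). The disc at (410,205) and the bottles are clear of the jaws.

```bash
python3 - <<'E'
from h import *
a=cv2.imread("pics/w6.png");v=np.load("o6.npy");o=dict(tool_pos=v[:3],eef_rot=v[3:])
c,n=bore(a,281,154,8);p=plane("wrist",[c],.05,o)[0];print(c,n,p,(totool([*p,.05],o)*1000).round(1))
E
```

```text
[281.38888889 153.67592593] 108 [0.51856049 0.30044078] [ 46.4   5.4 168.3]
```

```bash
python3 -m inch '{"linear":[[0.56,0.07,0],[0.6,0.07,0.4],[0,0,0.9],[0,0,0.9],[0,0,0.9],[0,0,0.6],[0,0,0.3],[0,0,0]],"turn":[[0,0,0],[0,0,0],[0,0,0],[0,0,0],[0,0,0],[0,0,0],[0,0,0],[0,0,0]],"gripper":[1,1,1,1,1,1,1,1]}'
```

```text
clock: 13.52
tool_pos: [0.5191, 0.3006, 0.0581]
eef_rot: [-1.849, -2.539, 0.001]
wrist_force: [-1.0, 1.3, -0.0]
finger_gap: 1.001
gripper_force: 0.0
```

```bash
python3 -m inch '{"linear":[[0,0,0.25],[0,0,0.12],[0,0,0],[0,0,0],[0,0,0],[0,0,0],[0,0,0],[0,0,0]],"turn":[[0,0,0],[0,0,0],[0,0,0],[0,0,0],[0,0,0],[0,0,0],[0,0,0],[0,0,0]],"gripper":[1,1,1,0.4,0.4,0.4,0.4,0.4]}'
python3 -m inch '{"linear":[[0,0,0],[0,0,0],[0,0,-0.2],[0,0,-0.5],[0,0,-0.9],[0,0,-0.9],[0,0,-0.9],[0,0,0]],"turn":[[0,0,0],[0,0,0],[0,0,0],[0,0,0],[0,0,0],[0,0,0],[0,0,0],[0,0,0]],"gripper":[0.4,0.4,0.4,0.4,0.4,0.4,0.4,0.4]}'
python3 - <<'E'
from h import *
o=r.get_obs();print(o["tool_pos"],o["eef_rot"])
for z in (.18,.13):
  print(z,(totool([.5408,-.0512,z],o)*1000).round(1))
a=snapshot("wrist");cv2.imwrite("pics/w7.png",a)
E
```

```text
clock: 14.52
tool_pos: [0.519, 0.3012, 0.0436]
eef_rot: [1.849, 2.54, 0.0]
wrist_force: [-0.2, -0.3, 2.6]
finger_gap: 0.644
gripper_force: 30.0
clock: 15.52
tool_pos: [0.5203, 0.3018, 0.1824]
eef_rot: [1.847, 2.538, 0.007]
wrist_force: [-0.4, -0.3, -2.1]
finger_gap: 0.651
gripper_force: 30.0
[0.52030932 0.30181995 0.18241785] [1.84701137 2.53826457 0.00674663]
0.18 [-342.2  -89.1    1.8]
0.13 [-342.2  -89.4   51.8]
```

```bash
python3 -m inch '{"linear":[[-0.5,-0.13,0],[-0.95,-0.25,0],[-0.95,-0.25,0],[-0.95,-0.25,0],[-0.95,-0.25,0],[-0.95,-0.25,0],[-0.95,-0.25,0],[-0.95,-0.25,0]],"turn":[[0,0,0],[0,0,0],[0,0,0],[0,0,0],[0,0,0],[0,0,0],[0,0,0],[0,0,0]],"gripper":[0.4,0.4,0.4,0.4,0.4,0.4,0.4,0.4]}'
python3 -m inch '{"linear":[[-0.9,-0.23,0],[-0.45,-0.12,0.3],[0,0,0.5],[0,0,0],[0,0,0]],"turn":[[0,0,0],[0,0,0],[0,0,0],[0,0,0],[0,0,0]],"gripper":[0.4,0.4,0.4,0.4,0.4]}'
python3 - <<'E'
from h import *
o=r.get_obs();print(o["tool_pos"],o["eef_rot"],(totool([.5408,-.0512,.0476],o)*1000).round(1))
E
```

```text
clock: 16.58
tool_pos: [0.5343, 0.0039, 0.1784]
eef_rot: [-1.848, -2.538, 0.002]
wrist_force: [-0.2, 0.2, -2.3]
finger_gap: 0.648
gripper_force: 30.0
clock: 17.2
tool_pos: [0.5385, -0.0494, 0.1474]
eef_rot: [-1.847, -2.54, 0.001]
wrist_force: [-0.6, 0.3, -1.7]
finger_gap: 0.645
gripper_force: 30.0
[ 0.5384636  -0.04943079  0.14739448] [-1.84749601e+00 -2.53999976e+00  5.10463124e-04] [-2.4  1.7 99.8]
```

```bash
python3 -m inch '{"linear":[[-0.05,0.04,0.4],[0,0,0.6],[0,0,0.5],[0,0,0.2],[0,0,0],[0,0,0]],"turn":[[0,0,0],[0,0,0],[0,0,0],[0,0,0],[0,0,0],[0,0,0]],"gripper":[0.4,0.4,0.4,0.4,0.4,0.4]}'
python3 - <<'E'
from h import *
o=r.get_obs();print(o["tool_pos"],(totool([.5408,-.0512,.0476],o)*1000).round(1))
cv2.imwrite("pics/w8.png",snapshot("wrist"))
E
```

```text
clock: 17.95
tool_pos: [0.5413, -0.0512, 0.0801]
eef_rot: [1.848, 2.539, 0.001]
wrist_force: [-0.5, 0.3, -2.7]
finger_gap: 0.646
gripper_force: 30.0
[ 0.5413226  -0.05119049  0.08011428] [ 0.2 -0.5 32.5]
```

View pics/w8.png

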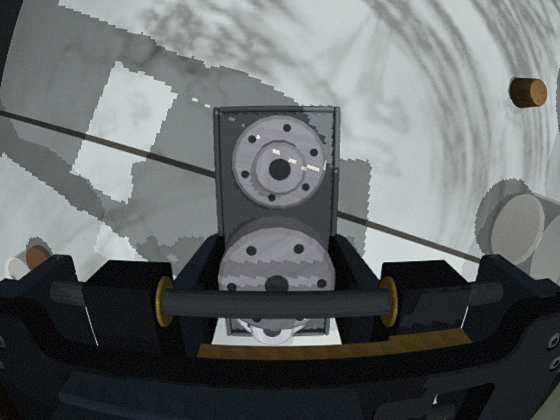

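The held flange is level and in line with the row, with the +y flange's bore at (280,169). I'll lower it.

```bash
python3 -m inch '{"linear":[[0,0,0.2],[0,0,0.2],[0,0,0.2],[0,0,0.12],[0,0,0.05],[0,0,0]],"turn":[[0,0,0],[0,0,0],[0,0,0],[0,0,0],[0,0,0],[0,0,0]],"gripper":[0.4,0.4,0.4,0.4,0.4,0.4]}'
```

```text
clock: 18.75
tool_pos: [0.5409, -0.0511, 0.0486]
eef_rot: [-1.849, -2.54, 0.0]
wrist_force: [-1.3, 0.1, -2.5]
finger_gap: 0.648
gripper_force: 30.0
```

```bash
python3 -m inch '{"linear":[[0,0,0.02],[0,0,0.01],[0,0,0]],"turn":[[0,0,0],[0,0,0],[0,0,0]],"gripper":[0.4,0.4,0.4]}'
```

```text
clock: 19.12
tool_pos: [0.541, -0.0512, 0.0476]
eef_rot: [1.848, 2.54, 0.0]
wrist_force: [-0.2, -0.2, -1.0]
finger_gap: 0.645
gripper_force: 30.0
```

```bash
python3 -m inch '{"linear":[[0,0,0.01],[0,0,0],[0,0,0]],"turn":[[0,0,0],[0,0,0],[0,0,0]],"gripper":[0.4,0.4,0.4]}'
```

```text
clock: 19.5
tool_pos: [0.541, -0.0512, 0.0476]
eef_rot: [1.848, 2.54, 0.0]
wrist_force: [-2.6, 0.1, 8.7]
finger_gap: 0.646
gripper_force: 30.0
```

It's on the floor at the expected height. I'll release, retreat and check.

```bash
python3 -m inch '{"linear":[[0,0,0],[0,0,0],[0,0,0],[0,0,0],[0,0,-0.3],[0,0,-0.8],[0,0,-1],[0,0,-1]],"turn":[[0,0,0],[0,0,0],[0,0,0],[0,0,0],[0,0,0],[0,0,0],[0,0,0],[0,0,0]],"gripper":[1,1,1,1,1,1,1,1]}'
python3 -m inch '{"linear":[[0,0,-1],[-1,0,0],[-1,0,0],[-1,0,0],[0,0,0],[0,0,0]],"turn":[[0,0,0],[0,0,0],[0,0,0],[0,0,0],[0,0,0],[0,0,0]],"gripper":[1,1,1,1,1,1]}'
python3 - <<'E'
from h import *
o=r.get_obs();np.save("o9.npy",np.r_[o["tool_pos"],o["eef_rot"]])
a=snapshot("wrist");b=snapshot("scene");cv2.imwrite("pics/w9.png",a)
w=np.hstack([cv2.resize(a[0:240,180:380],(400,480)),cv2.resize(b[200:300,270:370],(400,480),interpolation=3)]);cv2.imwrite("pics/c9.png",w)
E
```

```text
clock: 20.5
tool_pos: [0.5407, -0.0511, 0.1731]
eef_rot: [1.848, 2.54, 0.0]
wrist_force: [1.3, 0.4, 0.4]
finger_gap: 0.999
gripper_force: 0.0
clock: 21.25
tool_pos: [0.5774, -0.1649, 0.2115]
eef_rot: [-1.849, -2.54, -0.0]
wrist_force: [-0.9, 0.1, -0.0]
finger_gap: 1.001
gripper_force: 0.0
```

View pics/c9.png

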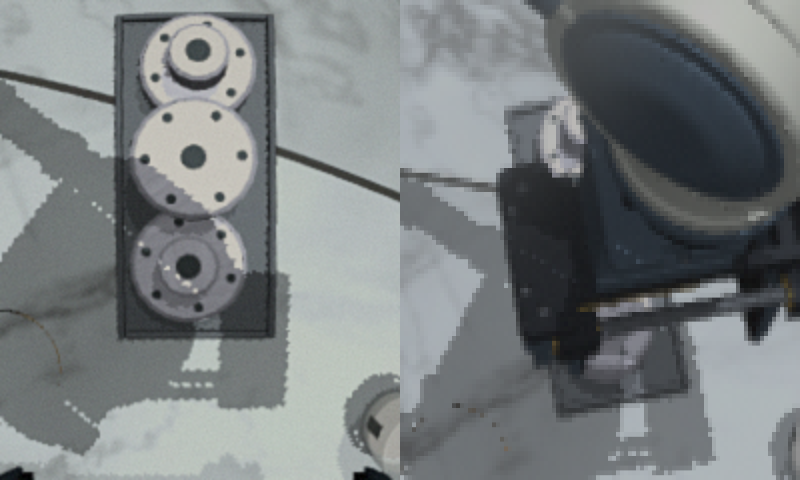

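The wrist crop shows the three flanges flat in one row, the middle one rim-up between the two hubs with its rim over theirs. Bores are at crop (198,50), (193,157) and (188,267). I'm handing it in.

```bash
python3 -c "
from cell import r
print(r.sign_off())"
```

```text
the job is handed in; nothing more can be done
None
```

I packed the tray and handed the job in at about 21 s: the hub-up flange stands at the +y end and the hub-down flange between the two, all three flat in one row in the last wrist picture; the judge's verdict was not shown.

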